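Roll a drill-core stub into the measuring cradle

TASK

With the fingertips, gently roll the loose grey granite drill core along the bench, up the lead-in ramp of the aluminium core cradle and over its crest so that it drops into the V, then push it along the V by its free end until its other end is flush against the dark steel end stop, ready to be measured. Do not grip, lift or flick the core, and leave the hand sample, the amber jar, the hand lens and the streak tile where they are. Leave the core lying still in the V with the hand clear of it.

Things in the scene. Friction and masses are not known exactly. Their poses are not given: they have to be found in the camera images.
- core: Loose grey granite drill-core stub: a cylinder 47.6 mm in diameter, 110 mm long, about 0.5 kg, on the bench, red and blue lines along it. Origin: its centre, 23.8 mm above what it lies on; its y is the cylinder's axis; x and z turn as it rolls (z up at the start). Dusty: slips past a fingertip. Pushed at mid-height or below it rolls easily, pushed high it binds; it rolls back off the ramp.
- cradle: Core cradle fixed to the bench: aluminium V-block 260 mm long (along its y), its V groove along y. Origin: on the bench straight below the bottom line of the V, half-way along; x points across the V, away from the ramp. V bottom 4 mm above the bench; both sides slope 30 degrees. The far side rises to 28 mm at x = +42 mm. The seated core has its axis along y at x = 0, 31.5 mm above the bench.
- crest (a point): Middle of the crest line between ramp and V, on the cradle's near side: 18 mm before the V's bottom line, 14.4 mm above the bench, running along the cradle's y for its whole length. The ramp starts level with the bench 80 mm before the V's bottom line (cradle x = -80 mm) and rises straight to the crest, 62 mm further on. Axes as the cradle's.
- stop_face (a point): Point on the face of the dark steel end stop, a plate 64 mm tall and 64 mm wide standing across the V at the cradle's +y end (face at cradle y = +120 mm, looking to -y). The point is where the seated core's axis meets the face: with the core flush, the core's centre is 55 mm from it (cradle y = +65 mm). The V is open at the other end (y = -130 mm). Axes as the cradle's.
- handsample: Grey granite hand sample, an irregular rock about 80 x 53 x 47 mm, loose; origin at the centre of its underside. Leave it alone.
- jar: Squat amber glass specimen jar with black cap, 62 mm in diameter and 62 mm tall, loose; origin at the centre of its underside. Leave it alone.
- lens: Brass-cased hand lens lying flat, about 54 x 34 mm and 13 mm high, loose; origin under the centre of its glass, the case reaches 37 mm along its x. Leave it alone.
- streaktile: White porcelain streak tile 55 x 55 x 7 mm lying flat, loose; origin at the centre of its underside. Leave it alone.
Mind the look-alikes: they are no part of the job. Leave any green or purple look-alike of the core alone.

How it is judged (in metres and radians):
On the way, in this order (a step that is already met when the one before it is completed fails the run):
1. the core has rolled at least a quarter turn while still on the bench in front of the ramp or on it (angle between core's own z axis and vertical above 1.5 rad and x of core in the frame of cradle below -0.03 m).
2. the core has dropped into the V (x of core in the frame of cradle between -0.004 and 0.004 m and height (world z) of core below 0.0345 m and angle between the y axis of core and the y axis of cradle, either way round below 0.06 rad), for 0.2 s.
At the end, for the whole second after the job is handed in: The core lies at rest in the V (axis within 3 mm of the V's centre line, seated in height within 2.5 mm, parallel within 0.04 rad) with its end no more than 3 mm from the end stop, and the robot touches nothing (x of core in the frame of cradle between -0.003 and 0.003 m and y of core in the frame of cradle between 0.062 and 0.067 m and height (world z) of core between 0.0285 and 0.034 m and angle between the y axis of core and the y axis of cradle, either way round below 0.04 rad and linear speed of core below 0.01 m/s).
It fails at once if the core is lifted (higher than rolling over the crest can bring it, or off the bench before the ramp) (height (world z) of core above 0.05 m or (x of core in the frame of cradle below -0.09 m and height (world z) of core above 0.034 m)).
It fails at once if the core is tipped up by one end (angle between core's own y axis and vertical below 1.3 rad or angle between core's own y axis and vertical above 1.84 rad).
It fails at once if the core is gripped or pushed hard (more than 35 N from the fingers) (contact force between the fingers and core above 35 N).
It fails at once if the core is flicked or thrown (faster than 0.6 m/s) (linear speed of core above 0.6 m/s).
It fails at once if a bystander is moved by more than 10 mm (distance of any of handsample, jar, lens, streaktile from where it was at the start of the episode above 0.01 m).
It also fails if it takes over 51 s, if anything falls off the work surface, if the arm or the gripper's body presses on something with over 40 N, if the wrist force passes 120 N, or if a joint passes its speed limit or range.

ROBOT

A 6-joint arm with a two-finger parallel gripper is mounted at the origin on the work surface. World frame = base frame: x ahead of the robot, y to its left, z up, the work surface at z = 0. Lengths are in mm, angles in rad, forces in N, time in s.
With the tool pointing down it reaches from about 275 to 750 mm from the base axis. Payload 10.2 kg.
Tool frame: the origin (TCP) lies between the finger pads; the fingertips stand 17 mm ahead of it and the grasp point (between the pads) lies 2 mm behind it; z points along the fingers, y is the line along which they close (so a half turn about z gives the same grasp; the last joint's range is limited). The gripper opens to 85 mm and grips with 20 to 120 N. Pads are 22 mm wide; open, the fingers measure 114 mm over their backs; the gripper's body (76 mm by 85 mm) begins 54 mm behind the grasp point. The pads swing forward as they close: fully open they stand 13 mm farther back than shut.
Start: joints at [-1.49, 0.313, 1.498, -0, 1.331, -0.223], TCP at [157.04, -500.969, 248.294] pointing down, gripper open.
Joint ranges: [-2.94, 2.94], [-0.97, 2.17], [0.19, 2.56], [-1.23, 4.37], [0.02, 3.11], [-2.88, 2.88]. Speed limits (rad/s): [2.39, 2.39, 3.01, 3.14, 3.14, 3.14].

INTERFACE

Orientations are given as a unit quaternion [w, x, y, z].
In Python, from rig import * gives the robot as it stands.
- The arm moves only by the tool step_arm, never from a script. Its argument "commands" is text: rows parted by semicolons, each of 7 numbers parted by spaces: the opening, from 0 (shut) to 1 (fully open), then the shift along the tool's x, y, z in cm, then the turn, a rotation vector about the tool's x, y, z in rad. In form: hand x y z rx ry rz; .... A call has 1 to 20 rows; each row is the pose to reach, as a shift and turn from the pose commanded when the call began, along the tool's axes at that moment; what a row does not reach only later rows make up. A row lasts 1/12 s, in which the tool goes at most 41.7 mm and 7.16 degrees, less where a joint would pass 70% of its speed; a pose out of reach is approached as far as the arm can. A call with a gripper value outside its range is refused whole. The fingers move at their own pace and stop on an object; "newtons" is the grip in N (left out, the last holds). Time passes only in rows, so rows that repeat a pose let the fingers close. It gives the time, the measured TCP pose, the force, the opening and the grip force at its end, in the units of the state.
- sense(): the state, without advancing time (a new reading comes with each control period).
- capture(name): name is "scene" or "side" or "wrist"; returns the picture (384x512x3 uint8, red, green, blue); there is no depth.
- camera_model(name): a dict with "mtx" (3x3 intrinsics, pixels), "eye" and "rotation" of the camera in the world. Camera axes: x right, y down, z forward; pixel columns grow to the right and rows downward; lengths in mm; the calibration is good to about 2 mm. The wrist camera is an equidistant fisheye: a pixel r from the principal point sees the ray r / f radians off the axis. A picture is of the moment at which its call begins: read the wrist's pose just before it. camera_model takes no time and is no camera call; for the wrist camera it gives the pose at the moment of the call.
- finish_job(): hands the job in; it is judged then, once.
Trained networks look in the newest picture that a camera, given by its name, has taken for a name from the list of things; names that differ only in an ending like _2 or _b are one class to them, and where a whole thing is asked for, a point or a joint stands for the part that bears it (a point fixed in the world has none). Each returns a list of dicts, best first, with "score" (0 to 1); they miss things now and then, are a little off and sometimes report something else, mostly with a low value. They report only what shows in the picture. A call takes as long as a camera call. They do not tell look-alikes from the thing itself.
- search_frame(camera, label): "rect" ([centre column, centre row, width, height] in pixels, round what is visible of it).
- trace(camera, label): "mask" (384x512 bool, what is visible of it) and "rect" ([centre column, centre row, width, height] in pixels, round what is visible of it).
- spot_point(camera, label): "xy" ([column, row] in pixels: a listed point, or the origin of a listed thing).
The state is a dict: "time_s": time; "joints": joint angles; "dq": joint speeds; "tau": joint torques, N m; "eef_pos": TCP position; "ee_rot": TCP orientation; "force": force on the tool from outside, world axes, zero at the start; "wrist_torque": the same for the moment, N m; "grip_width": opening from 0.0 (shut) to 1.0 (fully open); "grip_force": force on a finger pad.
Only numpy, scipy, OpenCV 4.12 (cv2) and the standard library are available. Lean on these libraries where they do the work, as an engineer would, in place of code of your own. Each camera call takes 0.05 s, during which the arm holds its last target. There are 200 camera calls.

## Working session

There is one attempt and no reset: what is moved stays moved. The work goes in short steps, Python scripts to look and compute and a tool call to move; the robot and the scene stay as the last step left them, time stands still between calls to the robot, and variables do not carry over. Pictures are saved under pics/ and viewed, at most 13 in all, crops included, and the job is handed in when it is done.

Besides the shell and the picture viewer there is one more tool, called after "Request:" as a command line: name --argument value ..., lists and objects as JSON in quotes. step_arm: Moves the arm, as the interface text tells. Its arguments: {"type":"object","properties":{"commands":{"type":"string"},"newtons":{"type":"number"}},"required":["commands"]}

```bash
mkdir -p pics; ls
python3 - <<'E'
from rig import *
import cv2,numpy as np
a=capture("scene");b=capture("side")
cv2.imwrite("pics/a.png",cv2.cvtColor(np.vstack([a]),cv2.COLOR_RGB2BGR))
cv2.imwrite("pics/b.png",cv2.cvtColor(b,cv2.COLOR_RGB2BGR))
for c in("scene","side"):
  print(c,camera_model(c))
  for l in("core","cradle","handsample","jar","lens","streaktile"):
    print(l,[(np.round(d["rect"]),round(d["score"],2)) for d in search_frame(c,l)][:4])
  for l in("core","cradle","crest","stop_face"):
    print("pt",l,[(np.round(d["xy"],1),round(d["score"],2)) for d in spot_point(c,l)][:4])
print(sense())
E
```

```text
pics
scene {'mtx': array([[403.26759199,   0.        , 252.09579262],
       [  0.        , 403.26759199, 192.30604766],
       [  0.        ,   0.        ,   1.        ]]), 'eye': array([1256.36387939,  420.39443879,  722.32527186]), 'rotation': array([-0.21354229,  0.44345543,  0.78786757, -0.37015087])}
core [(array([261., 150.,  28.,  32.]), 0.97), (array([208., 136.,  34.,  21.]), 0.97), (array([234., 177.,  40.,  28.]), 0.86)]
cradle [(array([209., 220., 119.,  65.]), 0.67)]
handsample [(array([284., 202.,  20.,  25.]), 0.74)]
jar [(array([278., 242.,  27.,  40.]), 0.56)]
lens [(array([120., 200.,  21.,  10.]), 0.5)]
streaktile [(array([177., 169.,  21.,  10.]), 0.73)]
pt core [(array([206.2, 133.7]), 0.72), (array([259.6, 147.2]), 0.68), (array([235.5, 174.1]), 0.67)]
pt cradle [(array([205.7, 216.7]), 0.91)]
pt crest [(array([213.6, 210.2]), 0.58)]
pt stop_face [(array([251.6, 223.2]), 0.85)]
side {'mtx': array([[445.41263575,   0.        , 260.32578883],
       [  0.        , 445.41263575, 194.66205395],
       [  0.        ,   0.        ,   1.        ]]), 'eye': array([ 429
[... 739 characters left out ...]
.71)]
{'time_s': 1.1, 'joints': array([-1.49041329e+00,  3.12883193e-01,  1.49773847e+00,  1.15917894e-06,
        1.33099955e+00, -2.23388135e-01]), 'dq': array([-0.00091449, -0.00027429, -0.00085867,  0.00103089, -0.00036058,
       -0.00163941]), 'tau': array([ 3.57559918e-03, -4.12169194e+01, -2.59894431e+01, -1.42849427e-05,
        5.45681978e-04, -1.57494037e-05]), 'eef_pos': array([ 157.03233097, -500.95597304,  248.28828269]), 'ee_rot': array([-1.42018596e-05,  9.88487563e-01,  1.51302140e-01,  1.58164888e-06]), 'force': array([ 0.26065387,  0.10936521, -0.37771165]), 'wrist_torque': array([ 0.02034952,  0.00158946, -0.02341228]), 'grip_force': 0.0, 'grip_width': 0.9997476948651105}
```

Run:
```python
import cv2,numpy as np
a=cv2.imread("pics/a.png")[100:280,90:320];b=cv2.imread("pics/b.png")[130:384,140:430]
cv2.imwrite("pics/a2.png",cv2.resize(a,None,fx=3,fy=3,interpolation=2))
cv2.imwrite("pics/b2.png",cv2.resize(b,None,fx=2.3,fy=2.3,interpolation=2))
```

```text
(no output)
```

View pics/a2.png

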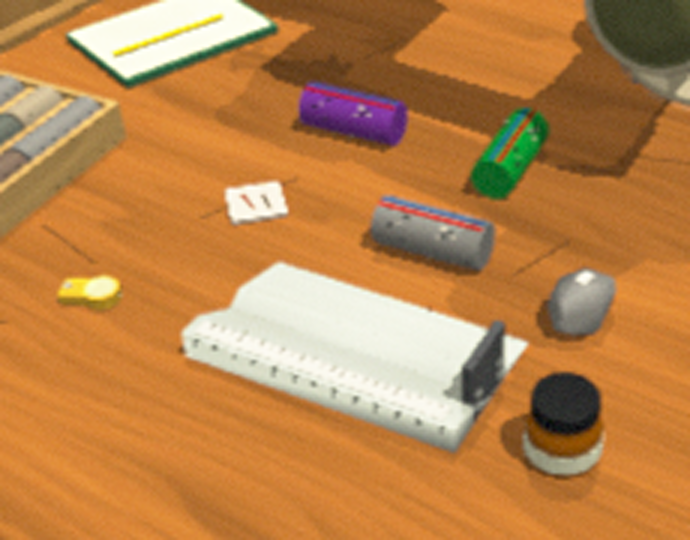

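View pics/b2.png

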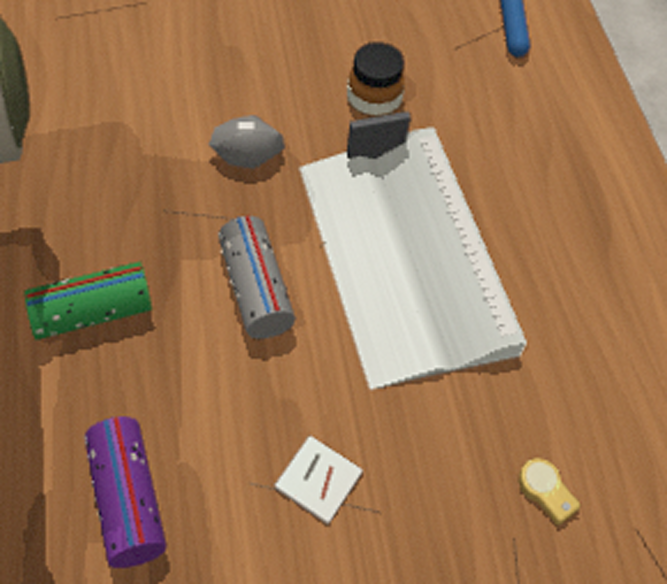

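Grey core is at scene (234,177) / side (254,253). The look-alikes are green at (261,150) / (179,260) and purple at (208,136) / (194,342), and there are cores in the tray at the left. I choose the grey one lying next to the cradle.

```bash
cat > h.py <<'E'
from rig import *
import numpy as np,cv2
from scipy.optimize import least_squares,minimize
from scipy.spatial.transform import Rotation as R
def cam(n):
    m=camera_model(n);q=m["rotation"];return m["mtx"],m["eye"],R.from_quat(np.r_[q[1:],q[0]]).as_matrix()
def proj(c,P):
    K,e,M=c;p=(np.atleast_2d(P)-e)@M@K.T;return p[:,:2]/p[:,2:]
def ray(c,uv,z):
    K,e,M=c;d=M@np.linalg.inv(K)@np.r_[uv,1];return e+d*(z-e[2])/d[2]
C={n:cam(n) for n in("scene","side")}
def w2(p,P):  # cradle-like frame x,y,yaw
    P=np.atleast_2d(P);c,s=np.cos(p[2]),np.sin(p[2])
    return np.c_[p[0]+c*P[:,0]-s*P[:,1],p[1]+s*P[:,0]+c*P[:,1],P[:,2]]
t=np.linspace(0,2*np.pi,24)
CYL=np.vstack([np.c_[23.8*np.cos(t),0*t+s*55,23.8*np.sin(t)] for s in(-1,1)])
def sil(c,p,z):
    m=np.zeros((384,512),np.uint8);h=cv2.convexHull(proj(c,w2(p,CYL+[0,0,z])).astype(np.float32))
    cv2.fillConvexPoly(m,np.round(h*16).astype(np.int32),1,cv2.LINE_8,4);return m>0
def fitcore(masks,p0,z=23.8):
    def f(p):
        q=[p[0],p[1],p[2]/100];return sum(1-(sil(C[n],q,z)&m).sum()/(sil(C[n],q,z)|m).sum() for n,m in masks.items())
    r=minimize(f,[p0[0],p0[1],p0[2]*100],method="Nelder-Mead",options=dict(initial_simplex=np.array([p0[0],p0[1],p0[2]*100])+np.array([[0,0,0],[12,0,0],[0,12,0],[0,0,15]])))
    return np.r_[r.x[:2],r.x[2]/100],r.fun
E
python3 - <<'E'
from h import *
print([ray(C["side"],(300.9,298.7),0),ray(C["side"],(270.4,203),0),ray(C["scene"],(234,177),24),ray(C["side"],(254,253),24)])
pts=[("side",(300.9,298.7),(-80,-130,0)),("side",(270.4,203),(-80,130,0)),("side",(367.8,280.4),(42,-130,28)),("side",(328.3,186.1),(42,130,28)),
("side",(318.2,244.3),(0,0,4)),("side",(304.2,194.5),(0,120,31.5)),("scene",(251.6,223.2),(0,120,31.5)),("scene",(213.6,210.2),(-18,0,14.4)),("side",(309.8,239.8),(-18,0,14.4)),
("scene",(90+283/3,100+263/3),(-80,-130,0)),("scene",(90+527/3,100+344/3),(-80,130,0))]
f=lambda p:np.concatenate([proj(C[n],w2(p,P))[0]-u for n,u,P in pts])
r=least_squares(f,[500,-150,0.1],x_scale=[10,10,.1],loss="soft_l1");print("cradle",r.x,np.round(f(r.x),1))
ms={}
for n,u in(("scene",(234,177)),("side",(254,253))):
    capture(n);L=trace(n,"core")
    ms[n]=min(L,key=lambda d:np.hypot(*(np.array(d["rect"][:2])-u)))["mask"];print(ms[n].sum())
p0=ray(C["side"],(254,253),24)
for k in(["scene","side"],["side"],["scene"]):
    print(k,fitcore({n:ms[n] for n in k},[p0[0],p0[1],r.x[2]]))
for n,l in(("handsample",(248,200)),("jar",(302,178)),("tile",(280,339))): print(n,ray(C["side"],l,5))
print("lens",ray(C["scene"],(120,200),6))
E
```

```text
[array([ 582.70355512, -210.46712002,    0.        ]), array([557.27104662,  46.0416373 ,   0.        ]), array([493.08503692, -92.4906066 ,  24.        ]), array([ 497.61298309, -102.63553912,   24.        ])]
cradle [ 6.50107760e+02 -7.31261586e+01  9.47795487e-02] [-0.  -0.2  0.2 -0.9 -9.6  0.2 -8.8  0.3  0.2 -5.2  0.1 -2.9 -2.7 -0.4
 -2.8 -0.9  1.6 -1.7 -1.7 -0.9 -0.2 -0.9]
649
1091
['scene', 'side'] (array([ 4.92637657e+02, -9.16313133e+01,  1.43014190e-01]), np.float64(0.19138380236146268))
['side'] (array([ 4.91724775e+02, -9.16108245e+01,  1.43308163e-01]), np.float64(0.08626465661641536))
['scene'] (array([ 4.93670493e+02, -9.13464547e+01,  1.72622503e-01]), np.float64(0.10110803324099726))
handsample [503.76304506  58.2230402    5.        ]
jar [648.21234859 111.03081785   5.        ]
tile [ 524.73160592 -290.92865376    5.        ]
lens [ 723.01602154 -313.49508206    6.        ]
```

Run:
```python
from h import *
pts=[("side",(300.9,298.7),(-80,-130,0)),("side",(270.4,203),(-80,130,0)),
("side",(318.2,244.3),(0,0,0)),("side",(304.2,194.5),(0,120,31.5)),("scene",(205.7,216.7),(0,0,0)),("scene",(251.6,223.2),(0,120,31.5)),("scene",(213.6,210.2),(-18,0,14.4)),("side",(309.8,239.8),(-18,0,14.4)),
("scene",(90+283/3,100+263/3),(-80,-130,0)),("scene",(90+527/3,100+344/3),(-80,130,0))]
f=lambda p:np.concatenate([proj(C[n],w2(p,P))[0]-u for n,u,P in pts])
r=least_squares(f,[500,-150,0.1],x_scale=[10,10,.1],loss="soft_l1");print("cradle",r.x,np.round(f(r.x),1))
p=r.x
inv=lambda W:np.array([np.cos(p[2])*(W[0]-p[0])+np.sin(p[2])*(W[1]-p[1]),-np.sin(p[2])*(W[0]-p[0])+np.cos(p[2])*(W[1]-p[1])])
print("core",inv((492.6,-91.6)),"green",[inv(ray(C["side"],u,24)) for u in((206,257),(152,262))],"purple",[inv(ray(C["side"],u,24)) for u in((194,312),(210,375))])
for X in(-205,-200): print(w2(p,[X,-4,0]))
s=sense();q=s["ee_rot"];M=R.from_quat(np.r_[q[1:],q[0]]).as_matrix();print(M)
print("move cm",M.T@(w2(p,[-205,-4,150])[0]-s["eef_pos"])/10)
```

```text
cradle [ 6.49050376e+02 -7.42771972e+01  9.08324280e-02] [-0.7  0.3  0.  -0.6 -0.3 -3.8 -0.  -2.5  1.9  0.5 -2.9 -0.7 -2.9 -1.2
  1.2 -1.3 -1.6 -1.3 -0.3 -1.1]
core [-157.3767294    -3.06015627] green [array([-256.82279807,   -1.70161448]), array([-371.26262945,   11.22475647])] purple [array([-299.18078912, -120.66742954]), array([-287.33974828, -247.27587126])]
[[445.25830392 -96.85576078   0.        ]]
[[450.23769178 -96.40222289   0.        ]]
[[ 9.54207709e-01  2.99144860e-01 -5.52913942e-06]
 [ 2.99144860e-01 -9.54207707e-01  6.22202136e-05]
 [ 1.33369097e-05 -6.10250212e-05 -9.99999998e-01]]
move cm [ 39.59052145 -29.93700444   9.82958853]
```

Request:
step_arm --commands "0.6 39.6 -29.9 9.8 0 0 0.213; 0.6 39.6 -29.9 9.8 0 0 0.213; 0.6 39.6 -29.9 9.8 0 0 0.213; 0.6 39.6 -29.9 9.8 0 0 0.213; 0.6 39.6 -29.9 9.8 0 0 0.213; 0.6 39.6 -29.9 9.8 0 0 0.213; 0.6 39.6 -29.9 9.8 0 0 0.213; 0.6 39.6 -29.9 9.8 0 0 0.213; 0.6 39.6 -29.9 9.8 0 0 0.213; 0.6 39.6 -29.9 9.8 0 0 0.213; 0.6 39.6 -29.9 9.8 0 0 0.213; 0.6 39.6 -29.9 9.8 0 0 0.213; 0.6 39.6 -29.9 9.8 0 0 0.213; 0.6 39.6 -29.9 9.8 0 0 0.213; 0.6 39.6 -29.9 9.8 0 0 0.213; 0.6 39.6 -29.9 9.8 0 0 0.213; 0.6 39.6 -29.9 9.8 0 0 0.213; 0.6 39.6 -29.9 9.8 0 0 0.213"

```text
time_s: 2.8
eef_pos: [445.2, -98.3, 150.6]
ee_rot: [0.0, 0.999, 0.044, 0.0]
force: [-0.2, -0.3, 0.1]
grip_width: 0.603
grip_force: 0.0
```

```bash
cat >> h.py <<'E'
def wray(uv,z,m=None):
    K,e,M=cam("wrist");v=np.array([(uv[0]-K[0,2])/K[0,0],(uv[1]-K[1,2])/K[1,1]]);r=np.hypot(*v)
    d=M@np.r_[np.sin(r)*v/max(r,1e-9),np.cos(r)];return e+d*(z-e[2])/d[2]
PC=np.array([649.05,-74.28,0.0908])
inv=lambda W,p=PC:np.array([np.cos(p[2])*(W[0]-p[0])+np.sin(p[2])*(W[1]-p[1]),-np.sin(p[2])*(W[0]-p[0])+np.cos(p[2])*(W[1]-p[1])])
E
python3 - <<'E'
from h import *
a=capture("wrist");cv2.imwrite("pics/w1.png",cv2.resize(cv2.cvtColor(a,cv2.COLOR_RGB2BGR),None,fx=1.5,fy=1.5))
for l,z in(("core",23.8),("crest",14.4),("stop_face",31.5),("cradle",0)):
    for d in spot_point("wrist",l)[:3]: print(l,np.round(d["xy"]),round(d["score"],2),np.round(wray(d["xy"],z),1),np.round(inv(wray(d["xy"],z)),1))
E
```

```text
core [245. 285.] 0.84 [336.3 -97.2  23.8] [-313.5    5.5]
core [254. 135.] 0.77 [487.9 -93.5  23.8] [-162.3   -4.5]
core [410. 273.] 0.65 [ 356.6 -281.1   23.8] [-310.  -179.4]
```

View pics/w1.png

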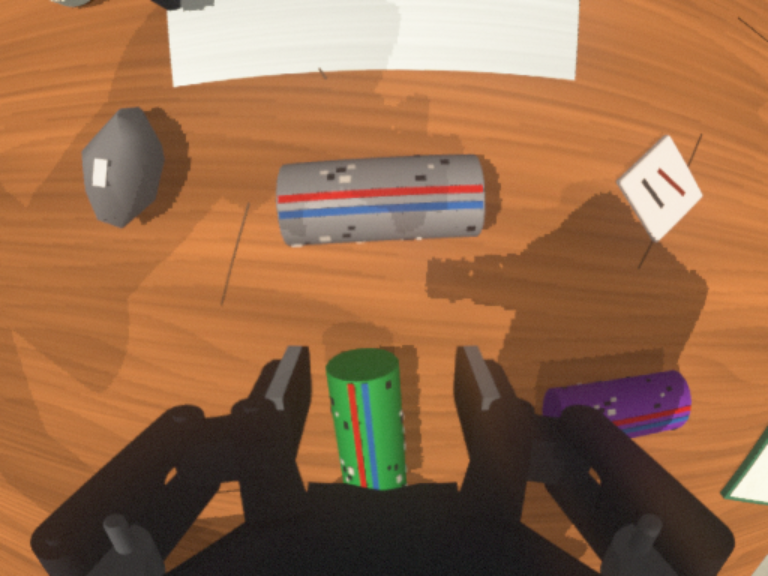

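Grey core with red and blue lines at wrist (254,135), the cradle ramp ahead at the top, green below at (245,285) and purple at (410,273). The choice is confirmed, so I descend behind it.

Request:
step_arm --commands "0.6 0 0 4 0 0 0; 0.6 0 0 8 0 0 0; 0.6 0 0 11 0 0 0; 0.6 0 0 12.5 0 0 0; 0.6 0 0 12.5 0 0 0; 0.6 0.5 0 12.5 0 0 0; 0.6 1 0 12.5 0 0 0; 0.6 1.3 0 12.5 0 0 0; 0.6 1.6 0 12.5 0 0 0; 0.6 1.9 0 12.5 0 0 0; 0.6 2.2 0 12.5 0 0 0; 0.6 2.5 0 12.5 0 0 0; 0.6 2.8 0 12.5 0 0 0; 0.6 3.1 0 12.5 0 0 0; 0.6 3.4 0 12.5 0 0 0"

```text
time_s: 4.3
eef_pos: [479.6, -94.1, 25.3]
ee_rot: [-0.0, 0.999, 0.045, -0.0]
force: [-1.2, 0.4, 0.5]
grip_width: 0.602
grip_force: 0.2
```

```bash
cat >> h.py <<'E'
def corenow(guess,z=23.8,cams=("side","scene")):
    ms={}
    for n in cams:
        capture(n);u=proj(C[n],w2(PC,[*guess,z]))[0]
        L=[d for d in trace(n,"core") if np.hypot(*(np.array(d["rect"][:2])-u))<35]
        if L: ms[n]=min(L,key=lambda d:np.hypot(*(np.array(d["rect"][:2])-u)))["mask"]
    w=w2(PC,[*guess,0])[0]
    q,f=fitcore(ms,[w[0],w[1],PC[2]],z);print("core in cradle",np.round(inv(q),1),"dyaw",round(q[2]-PC[2],3),"loss",round(f,2),{n:int(m.sum()) for n,m in ms.items()})
    s=sense();print("tcp",np.round(inv(s["eef_pos"]),1),s["eef_pos"][2].round(1),s["force"].round(1),s["time_s"])
    return ms
E
python3 - <<'E'
from h import *
corenow((-145,-4))
a=capture("wrist");cv2.imwrite("pics/w2.png",cv2.cvtColor(a,cv2.COLOR_RGB2BGR))
E
```

```text
core in cradle [-130.    -4.1] dyaw -0.041 loss 0.43 {'side': 756, 'scene': 694}
tcp [-170.8   -4.3] 25.2 [ 0.1 -0.6 -0.6] 4.5
```

View pics/w2.png

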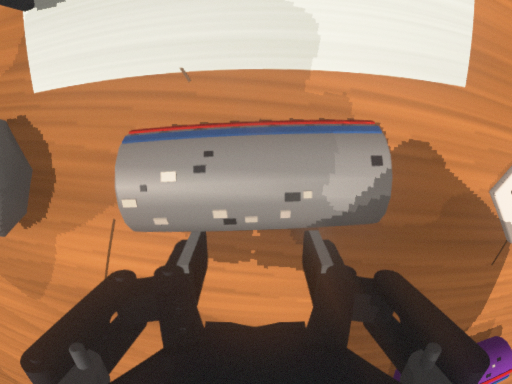

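Core has rolled about 45° and the fingertips are just behind it at (190,240) and (318,240), nearly parallel to it. Rolling on.

Request:
step_arm --commands "0.6 0.3 0 0 0 0 0; 0.6 0.6 0 0 0 0 0; 0.6 0.9 0 0 0 0 0; 0.6 1.2 0 0 0 0 0; 0.6 1.5 0 0 0 0 0; 0.6 1.8 0 0 0 0 0; 0.6 2.1 0 0 0 0 0; 0.6 2.4 0 0 0 0 0; 0.6 2.7 0 0 0 0 0; 0.6 3.0 0 0 0 0 0; 0.6 3.3 0 0 0 0 0; 0.6 3.6 0 0 0 0 0; 0.6 3.9 0 0 0 0 0; 0.6 4.2 0 0 0 0 0; 0.6 4.5 0 0 0 0 0; 0.6 4.8 0 0 0 0 0; 0.6 5.1 0 0 0 0 0"

```text
time_s: 5.97
eef_pos: [530.4, -89.4, 25.3]
ee_rot: [-0.0, 0.999, 0.045, -0.0]
force: [-0.4, -0.4, 0.3]
grip_width: 0.603
grip_force: 0.4
```

Run:
```python
from h import *
corenow((-82,-4),24)
a=capture("wrist");cv2.imwrite("pics/w3.png",cv2.cvtColor(a,cv2.COLOR_RGB2BGR))
```

```text
core in cradle [-82.   -2.5] dyaw 0.026 loss 0.56 {'side': 604, 'scene': 730}
tcp [-119.9   -4.3] 25.2 [-0.4 -0.5  0.2] 6.1667
```

View pics/w3.png

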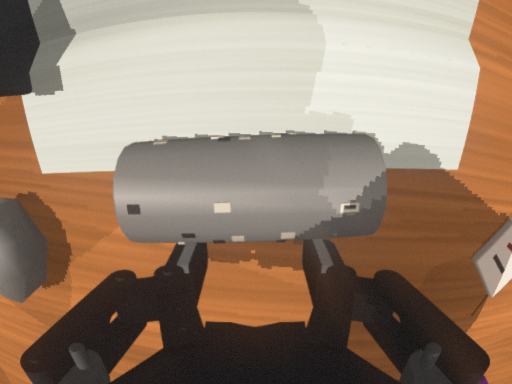

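Core is at the foot of the ramp, parallel to its edge (row ~172) and squarely in front of both fingertips. Climbing, rising with the ramp.

Request:
step_arm --commands "0.6 0.3 0 -0.05 0 0 0; 0.6 0.6 0 -0.1 0 0 0; 0.6 0.9 0 -0.2 0 0 0; 0.6 1.2 0 -0.25 0 0 0; 0.6 1.5 0 -0.3 0 0 0; 0.6 1.8 0 -0.4 0 0 0; 0.6 2.1 0 -0.45 0 0 0; 0.6 2.4 0 -0.55 0 0 0; 0.6 2.7 0 -0.6 0 0 0; 0.6 3.0 0 -0.7 0 0 0; 0.6 3.3 0 -0.75 0 0 0; 0.6 3.6 0 -0.8 0 0 0; 0.6 3.9 0 -0.9 0 0 0; 0.6 4.2 0 -0.95 0 0 0; 0.6 4.5 0 -1.0 0 0 0; 0.6 4.8 0 -1.1 0 0 0; 0.6 5.1 0 -1.2 0 0 0; 0.6 5.4 0 -1.25 0 0 0; 0.6 5.7 0 -1.3 0 0 0; 0.6 5.9 0 -1.4 0 0 0"

```text
time_s: 7.88
eef_pos: [588.6, -84.0, 39.2]
ee_rot: [-0.0, 0.999, 0.046, -0.001]
force: [-5.7, 0.0, 3.9]
grip_width: 0.598
grip_force: 2.7
```

Run:
```python
from h import *
corenow((-24,-4),37)
a=capture("wrist");cv2.imwrite("pics/w4.png",cv2.cvtColor(a,cv2.COLOR_RGB2BGR))
```

```text
core in cradle [-24.5  -0.1] dyaw 0.026 loss 0.63 {'side': 542, 'scene': 779}
tcp [-60.9  -4.3] 39.2 [-2.4  0.2  1.1] 8.0833
```

View pics/w4.png

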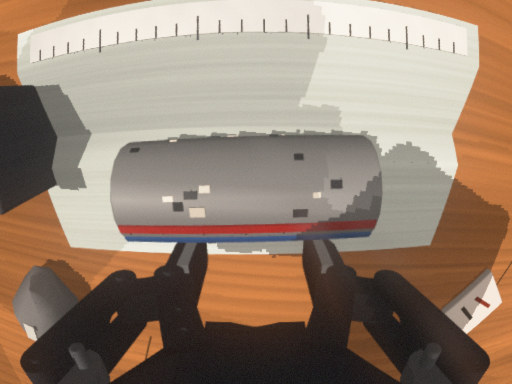

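Core is high on the ramp, parallel to it, with the stop at the left (30,150). A little further takes it over the crest.

Request:
step_arm --commands "0.6 0.2 0 -0.05 0 0 0; 0.6 0.35 0 -0.1 0 0 0; 0.6 0.5 0 -0.1 0 0 0; 0.6 0.65 0 -0.1 0 0 0; 0.6 0.8 0 -0.1 0 0 0; 0.6 0.95 0 -0.1 0 0 0; 0.6 1.1 0 -0.1 0 0 0; 0.6 1.2 0 -0.1 0 0 0; 0.6 1.2 0 -0.1 0 0 0; 0.6 1.2 0 -0.1 0 0 0; 0.6 1.2 0 -0.1 0 0 0; 0.6 1.2 0 -0.1 0 0 0"

```text
time_s: 9.13
eef_pos: [600.8, -83.0, 40.3]
ee_rot: [-0.0, 0.999, 0.045, -0.0]
force: [-0.1, -0.6, -0.9]
grip_width: 0.603
grip_force: 0.0
```

Run:
```python
from h import *
corenow((0,-3),31.5)
a=capture("wrist");cv2.imwrite("pics/w5.png",cv2.cvtColor(a,cv2.COLOR_RGB2BGR))
```

```text
core in cradle [0.5 0.1] dyaw -0.01 loss 0.46 {'side': 723, 'scene': 810}
tcp [-48.8  -4.4] 40.3 [-0.7 -0.1  0.8] 9.3333
```

View pics/w5.png

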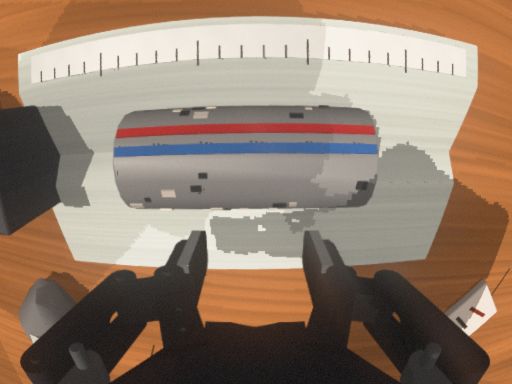

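Core is seated in the V (rows 107–208 in the picture, fit x = 0.5, y ≈ 0). Next I lift clear, close the fingers and go to the free end.

Request:
step_arm --commands "0.6 -0.5 0 -3 0 0 0; 0.6 -0.5 0 -6 0 0 0; 0 2 4 -6 0 0 0; 0 4.9 7 -6 0 0 0; 0 4.9 10 -6 0 0 0; 0 4.9 10 -6 0 0 0; 0 4.9 10 -6 0 0 0; 0 4.9 10 -3 0 0 0; 0 4.9 10 -1 0 0 0; 0 4.9 10 0.5 0 0 0; 0 4.9 10 0.5 0 0 0; 0 4.9 10 0.5 0 0 0"

```text
time_s: 10.38
eef_pos: [658.4, -177.1, 35.3]
ee_rot: [-0.0, 0.999, 0.046, -0.001]
force: [1.0, 0.1, 0.0]
grip_width: -0.001
grip_force: 0.0
```

Run:
```python
from h import *
corenow((0,-1),31.5)
a=capture("wrist");cv2.imwrite("pics/w6.png",cv2.cvtColor(a,cv2.COLOR_RGB2BGR))
```

```text
core in cradle [0.2 1.1] dyaw 0.009 loss 0.78 {'side': 358, 'scene': 808}
tcp [   0.8 -104.4] 36.9 [-0.2 -0.1 -0.2] 10.5833
```

View pics/w6.png

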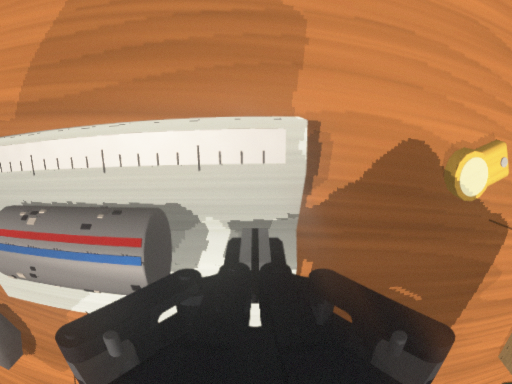

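Closed fingertips stand in the V at (255,260), right of the core's free end at (165,245), on the V's line. Pushing along −tool y.

Request:
step_arm --commands "0 0 -1 0 0 0 0; 0 0 -2 0 0 0 0; 0 0 -2.5 0 0 0 0; 0 0 -2.8 0 0 0 0; 0 0 -3.1 0 0 0 0; 0 0 -3.4 0 0 0 0; 0 0 -3.7 0 0 0 0; 0 0 -4 0 0 0 0; 0 0 -4.3 0 0 0 0; 0 0 -4.6 0 0 0 0; 0 0 -4.9 0 0 0 0; 0 0 -5.2 0 0 0 0; 0 0 -5.5 0 0 0 0; 0 0 -5.8 0 0 0 0; 0 0 -6.1 0 0 0 0; 0 0 -6.4 0 0 0 0; 0 0 -6.7 0 0 0 0; 0 0 -7.0 0 0 0 0"

```text
time_s: 12.13
eef_pos: [652.3, -108.2, 35.3]
ee_rot: [0.0, 0.999, 0.045, 0.0]
force: [-0.4, -4.6, 0.5]
grip_width: -0.003
grip_force: 1.9
```

Run:
```python
from h import *
corenow((0,35),31.5)
a=capture("wrist");cv2.imwrite("pics/w7.png",cv2.cvtColor(a,cv2.COLOR_RGB2BGR))
```

```text
core in cradle [ 0.2 35.5] dyaw 0.01 loss 0.63 {'side': 512, 'scene': 833}
tcp [  0.1 -33.7] 35.2 [0.3 0.2 0.2] 12.3333
```

View pics/w7.png

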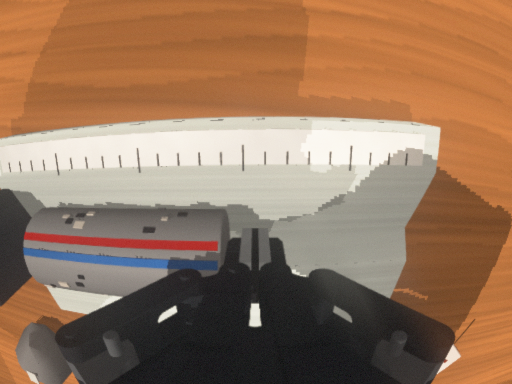

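Fingertips at (240,240) press on the free end at (228,250); sliding takes about 4.6 N. About 30 mm remain to the stop at the left.

Request:
step_arm --commands "0 0 -0.3 0 0 0 0; 0 0 -0.6 0 0 0 0; 0 0 -0.9 0 0 0 0; 0 0 -1.2 0 0 0 0; 0 0 -1.5 0 0 0 0; 0 0 -1.8 0 0 0 0; 0 0 -2.0 0 0 0 0; 0 0 -2.2 0 0 0 0; 0 0 -2.3 0 0 0 0; 0 0 -2.4 0 0 0 0; 0 0 -2.5 0 0 0 0; 0 0 -2.6 0 0 0 0; 0 0 -2.65 0 0 0 0"

```text
time_s: 13.47
eef_pos: [649.9, -82.0, 35.3]
ee_rot: [-0.0, 0.999, 0.045, -0.0]
force: [-0.3, -3.2, -0.4]
grip_width: -0.002
grip_force: 1.4
```

Request:
step_arm --commands "0 0 -0.05 0 0 0 0; 0 0 -0.1 0 0 0 0"

```text
time_s: 13.63
eef_pos: [649.9, -81.1, 35.3]
ee_rot: [-0.0, 0.999, 0.045, 0.0]
force: [-0.2, -2.4, -1.8]
grip_width: -0.001
grip_force: 1.4
```

Request:
step_arm --commands "0 0 -0.05 0 0 0 0; 0 0 -0.1 0 0 0 0"

```text
time_s: 13.8
eef_pos: [649.8, -80.1, 35.3]
ee_rot: [-0.0, 0.999, 0.045, 0.0]
force: [0.4, -2.3, -0.6]
grip_width: 0.004
grip_force: 1.4
```

Still sliding freely; small steps until the force rises.

Request:
step_arm --commands "0 0 -0.05 0 0 0 0; 0 0 -0.1 0 0 0 0; 0 0 -0.1 0 0 0 0"

```text
time_s: 14.05
eef_pos: [649.6, -79.0, 35.3]
ee_rot: [-0.0, 0.999, 0.045, -0.0]
force: [-0.5, -2.5, -0.9]
grip_width: 0.001
grip_force: 1.1
```

Request:
step_arm --commands "0 0 -0.05 0 0 0 0; 0 0 -0.1 0 0 0 0"

```text
time_s: 14.22
eef_pos: [649.6, -78.1, 35.3]
ee_rot: [0.0, 0.999, 0.045, 0.0]
force: [0.0, -3.5, -1.0]
grip_width: -0.002
grip_force: 1.4
```

Request:
step_arm --commands "0 0 -0.05 0 0 0 0; 0 0 -0.1 0 0 0 0"

```text
time_s: 14.38
eef_pos: [649.5, -77.1, 35.3]
ee_rot: [0.0, 0.999, 0.045, 0.0]
force: [0.5, -2.3, -0.2]
grip_width: -0.001
grip_force: 1.4
```

Request:
step_arm --commands "0 0 -0.05 0 0 0 0; 0 0 -0.1 0 0 0 0"

```text
time_s: 14.55
eef_pos: [649.5, -76.9, 35.3]
ee_rot: [0.001, 0.999, 0.045, 0.0]
force: [0.1, -8.8, -1.4]
grip_width: -0.002
grip_force: 4.4
```

Run:
```python
from h import *
corenow((0,65),31.5)
a=capture("wrist");cv2.imwrite("pics/w8.png",cv2.resize(cv2.cvtColor(a,cv2.COLOR_RGB2BGR)[130:340,:260],None,fx=3,fy=2.8))
```

```text
core in cradle [-1.1 65.3] dyaw 0.025 loss 0.78 {'side': 528, 'scene': 659}
tcp [ 0.2 -2.6] 35.3 [ 0.6 -6.4 -1.2] 14.75
```

View pics/w8.png

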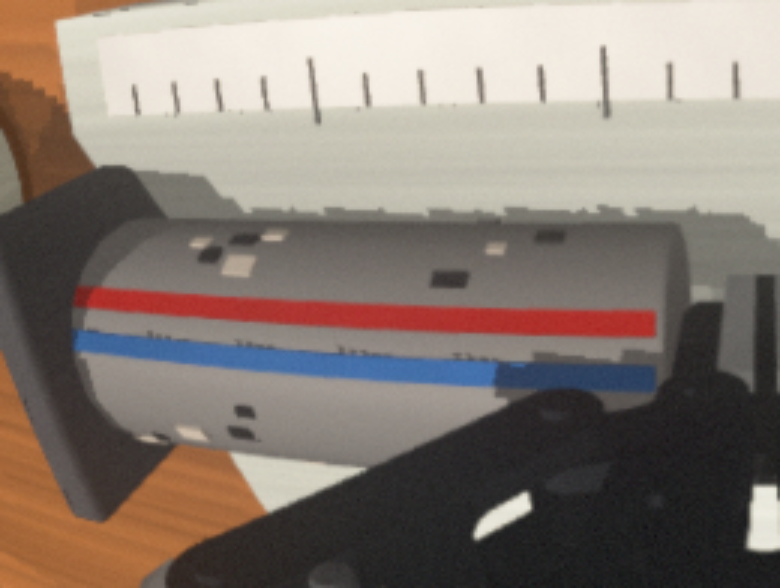

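The core's end sits against the stop at the left and the force jumped to 8.8 N while the tool stopped moving, so it is flush. Backing off along the V, then up.

Request:
step_arm --commands "0 0 0.3 0 0 0 0; 0 0 1.5 0 0 0 0; 0 0 4 0 0 0 0; 0 0 5 -3 0 0 0; 0 0 5 -7 0 0 0; 0 0 5 -11 0 0 0; 0 0 5 -15 0 0 0; 0 0 5 -15 0 0 0; 0 0 5 -15 0 0 0; 0 0 5 -15 0 0 0"

```text
time_s: 15.63
eef_pos: [653.6, -126.1, 184.5]
ee_rot: [-0.0, 0.999, 0.045, -0.001]
force: [-0.2, 0.9, 0.4]
grip_width: -0.002
grip_force: 0.0
```

Run:
```python
from h import *
corenow((0,65),31.5)
a=capture("wrist");cv2.imwrite("pics/w9.png",cv2.cvtColor(a,cv2.COLOR_RGB2BGR))
```

```text
core in cradle [-0.3 62.8] dyaw 0.035 loss 0.31 {'side': 959, 'scene': 722}
tcp [ -0.2 -51.8] 183.8 [-0.1 -0.6 -0. ] 15.8333
```

View pics/w9.png

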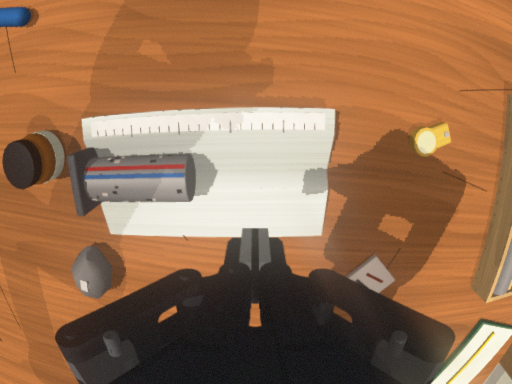

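The core lies flush against the stop at (87,180), parallel in the V. The hand is clear and the bystanders are in place, so I hand the job in.

```bash
python3 -c "
from rig import *
print(finish_job())"
```

```text
the job is handed in; nothing more can be done
None
```

I rolled the grey core over the crest into the V and pushed it until it met the end stop. It was lying there with the hand clear and the other items in place when I handed the job in at about 16 s. The hand-in gave no verdict.

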